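# Find the outlet key left on and release it

## Robot

A 6-joint arm with a two-finger parallel gripper is mounted at the origin on the work surface. World frame = base frame: x ahead of the robot, y to its left, z up, the work surface at z = 0. Lengths are in m, angles in rad, forces in N, time in s.
With the tool pointing down it reaches from about 0.275 to 0.825 m from the base axis. Payload 5.2 kg.
Tool frame: the origin (TCP) lies where the fingers leave the gripper's body, on its centre line; the fingertips stand 84 mm ahead of it and the grasp point (between the pads) lies 65 mm ahead of it; x points along the fingers, y is the direction in which the jaws open and shut, and the axes are right-handed (so a half turn about x gives the same grasp; the last joint's range is limited). The gripper opens to 93 mm and grips with 3 to 60 N. Pads are 15 mm wide; open, the fingers measure 128 mm over their backs; the gripper's body (75 mm by 188 mm) begins 65 mm behind the grasp point.
Start: joints at [-1.312, 0.259, 1.535, -0, 1.348, -0.203], TCP at [0.245, -0.492, 0.303] pointing down, gripper open.
Joint ranges: [-3.14, 3.14], [-0.91, 2.08], [0.19, 2.58], [-1.22, 4.36], [0.22, 2.71], [-3.12, 3.12]. Speed limits (rad/s): [2.57, 2.57, 3.14, 3.14, 3.14, 3.14].

## Interface

Orientations are given as a 3x3 rotation matrix whose columns are the frame's x, y, z axes.
In Python, from plant import ctrl gives the robot as it stands.
- The arm moves only by the shell command python3 -m pendant 'ROWS'. ROWS is JSON, one flat list of numbers, 5 for each row, row after row: the shift along the world's x, y, z normalised to -1 to 1, where 1 is 0.06 m, then the turn about the world's z normalised to -1 to 1, where 1 is 0.08 rad, then the closure, from 0 (fully open) to 1 (shut). A call has 1 to 20 rows; each row shifts and turns the commanded pose from where the row before left it; what a row does not reach is not made up. A row lasts 1/8 s, in which the tool goes at most 62.5 mm and 10.7 degrees, less where a joint would pass 70% of its speed; a pose out of reach is approached as far as the arm can. A call with a number of a shift or a turn outside -1 to 1 is refused whole. A call with a gripper value outside its range is refused whole. The fingers move at their own pace and stop on an object; the grip force is fixed at half the most. Time passes only in rows, so rows that do not move let the fingers close. It gives the time, the measured TCP pose, the force and the opening at its end, in the units of the state.
- ctrl.read_state(): the state, without advancing time (a new reading comes with each control period).
- ctrl.get_image(name): name is "scene" or "top" or "wrist"; returns a dict with "img" (384x512x3 uint8, red, green, blue), "K" (3x3 intrinsics, pixels), "R" (3x3) and "t" (3): a world point X has camera coordinates R X + t; the wrist camera has in their place "hand_eye" (4x4, takes a point from camera to tool coordinates, whose origin is the TCP and whose axes are the tool frame's). Camera axes: x right, y down, z forward; pixel columns grow to the right and rows downward; lengths in m; the calibration is good to about 2 mm. A picture is of the moment at which its call begins: read the wrist's pose just before it. There is no depth.
- ctrl.close_job(): hands the job in, once; it reports no verdict.
Trained networks look in a picture, given as the dict that the camera call returned (one of the last four; its "shot" number tells which), for a name from the list of things; names that differ only in an ending like _2 or _b are one class to them, and where a whole thing is asked for, a point or a joint stands for the part that bears it (a point fixed in the world has none). Each returns a list of dicts, best first, with "p" (0 to 1); they miss things now and then, are a little off and sometimes report something else, mostly with a low value. They report only what shows in the picture. A call takes as long as a camera call.
- ctrl.find_in(picture, name): "at" ([x, y, z] in m, in world coordinates, good to about 4 mm: the middle of the surface that is visible of it).
The state is a dict: "clock": time; "joint_positions": joint angles; "joint_vel": joint speeds; "effort": joint torques, N m; "ee_pos": TCP position; "ee_rot": TCP orientation; "force": force on the tool from outside, world axes, zero at the start; "wrist_torque": the same for the moment, N m; "grip_width": finger opening in m.
Only numpy, scipy, OpenCV 4.12 (cv2) and the standard library are available. Lean on these libraries where they do the work, as an engineer would, in place of code of your own. Each camera call takes 0.05 s, during which the arm holds its last target. There are 200 camera calls.

## Task

One of the four latching push keys on the bench's outlet box has been left on, and every outlet must be off before anything is plugged in. Start at the conduit end and tap each key in turn with the fingertips, lightly enough that none of them switches, to find the one that is latched down; after all four have been felt, press that key so that it springs back up. Finish with all four keys up and the other things on the bench left where they are.

Things in the scene. Friction and masses are not known exactly. Their poses are not given: they have to be found in the camera images.
- station: grey sheet-steel outlet box screwed to the bench, 134 (x) x 274 (y) x 75 mm high. Origin: centre of its underside, on the bench; z up, y along the row of keys to the conduit end. A 21 mm conduit leaves the +y end and bends down into the bench 185 mm from the centre; closed outlet covers on the +x side. Conduit end to the robot's left, turned at most 0.35 rad. Just one key starts latched.
- unit_a: fixed steel collar of key a, 40 mm across, 8 mm high, on a blank 42 mm plate; origin on the key's axis on the box top (75 mm above the bench). Four keys stand in a row on the box at x = 0, y = +87, +29, -29, -87 mm; any letter may be in any place. Key: round black flat cap 30 mm across, its top 22 mm above the box top when up, 17.4 mm when latched.
- key_a (a joint): how far key a is pushed down, m: 0 up (off), 0.0046 latched (on), 0.008 stop. Push-on push-off: an up key gives from 2.5 N, 0.56 N more per mm, and latches once pushed in 5.5 mm (about 6 N); a touch up to 4 N never switches it. A latched key stays firm below 5 N; pushed 2 mm further or to its stop (7 N) and let go, it springs up to 0; another push latches it again.
- unit_b: fixed steel collar of key b, 40 mm across, 8 mm high, on a blank 42 mm plate; origin on the key's axis on the box top (75 mm above the bench). Four keys stand in a row on the box at x = 0, y = +87, +29, -29, -87 mm; any letter may be in any place. Key: round black flat cap 30 mm across, its top 22 mm above the box top when up, 17.4 mm when latched.
- key_b (a joint): how far key b is pushed down, m: 0 up (off), 0.0046 latched (on), 0.008 stop. Push-on push-off: an up key gives from 2.5 N, 0.56 N more per mm, and latches once pushed in 5.5 mm (about 6 N); a touch up to 4 N never switches it. A latched key stays firm below 5 N; pushed 2 mm further or to its stop (7 N) and let go, it springs up to 0; another push latches it again.
- unit_c: fixed steel collar of key c, 40 mm across, 8 mm high, on a blank 42 mm plate; origin on the key's axis on the box top (75 mm above the bench). Four keys stand in a row on the box at x = 0, y = +87, +29, -29, -87 mm; any letter may be in any place. Key: round black flat cap 30 mm across, its top 22 mm above the box top when up, 17.4 mm when latched.
- key_c (a joint): how far key c is pushed down, m: 0 up (off), 0.0046 latched (on), 0.008 stop. Push-on push-off: an up key gives from 2.5 N, 0.56 N more per mm, and latches once pushed in 5.5 mm (about 6 N); a touch up to 4 N never switches it. A latched key stays firm below 5 N; pushed 2 mm further or to its stop (7 N) and let go, it springs up to 0; another push latches it again.
- unit_d: fixed steel collar of key d, 40 mm across, 8 mm high, on a blank 42 mm plate; origin on the key's axis on the box top (75 mm above the bench). Four keys stand in a row on the box at x = 0, y = +87, +29, -29, -87 mm; any letter may be in any place. Key: round black flat cap 30 mm across, its top 22 mm above the box top when up, 17.4 mm when latched.
- key_d (a joint): how far key d is pushed down, m: 0 up (off), 0.0046 latched (on), 0.008 stop. Push-on push-off: an up key gives from 2.5 N, 0.56 N more per mm, and latches once pushed in 5.5 mm (about 6 N); a touch up to 4 N never switches it. A latched key stays firm below 5 N; pushed 2 mm further or to its stop (7 N) and let go, it springs up to 0; another push latches it again.
- spray_can: loose white spray can, 53 mm across, 186 mm tall, standing by the box's -y end; origin at the centre of its foot. Not to be disturbed.
- pipe_ring: loose steel pipe offcut, a ring 114 mm across, 6 mm wall, 50 mm high, standing on the +x side of the box; origin at the centre of its underside. Not to be disturbed.
- hammer: loose hammer, 260 mm long, lying on the robot's side of the box roughly along the row; origin under its handle line, x along the handle to the head. Not to be disturbed.
- wire_brush: loose brush, 240 mm long, lying on the +x side of the box; x along it. Not to be disturbed.

How it is judged:
On the way, in this order (a step that is already met when the one before it is completed fails the run):
1. the first (conduit end) key of the row is tapped, and the latched key is still latched (value of joint key_c between 0.0035 and 0.0056 m and ((contact force between the fingers and key_a above 0.4 N and y of unit_a in the frame of station between 0.058 and 0.116 m) or (contact force between the fingers and key_b above 0.4 N and y of unit_b in the frame of station between 0.058 and 0.116 m) or (contact force between the fingers and key_c above 0.4 N and y of unit_c in the frame of station between 0.058 and 0.116 m) or (contact force between the fingers and key_d above 0.4 N and y of unit_d in the frame of station between 0.058 and 0.116 m))), for 0.04 s.
2. the second key of the row is tapped, and the latched key is still latched (value of joint key_c between 0.0035 and 0.0056 m and ((contact force between the fingers and key_a above 0.4 N and y of unit_a in the frame of station between 0 and 0.058 m) or (contact force between the fingers and key_b above 0.4 N and y of unit_b in the frame of station between 0 and 0.058 m) or (contact force between the fingers and key_c above 0.4 N and y of unit_c in the frame of station between 0 and 0.058 m) or (contact force between the fingers and key_d above 0.4 N and y of unit_d in the frame of station between 0 and 0.058 m))), for 0.04 s.
3. the third key of the row is tapped, and the latched key is still latched (value of joint key_c between 0.0035 and 0.0056 m and ((contact force between the fingers and key_a above 0.4 N and y of unit_a in the frame of station between -0.058 and 0 m) or (contact force between the fingers and key_b above 0.4 N and y of unit_b in the frame of station between -0.058 and 0 m) or (contact force between the fingers and key_c above 0.4 N and y of unit_c in the frame of station between -0.058 and 0 m) or (contact force between the fingers and key_d above 0.4 N and y of unit_d in the frame of station between -0.058 and 0 m))), for 0.04 s.
4. the fourth key of the row is tapped, and the latched key is still latched (value of joint key_c between 0.0035 and 0.0056 m and ((contact force between the fingers and key_a above 0.4 N and y of unit_a in the frame of station between -0.116 and -0.058 m) or (contact force between the fingers and key_b above 0.4 N and y of unit_b in the frame of station between -0.116 and -0.058 m) or (contact force between the fingers and key_c above 0.4 N and y of unit_c in the frame of station between -0.116 and -0.058 m) or (contact force between the fingers and key_d above 0.4 N and y of unit_d in the frame of station between -0.116 and -0.058 m))), for 0.04 s.
5. the latched key is pressed in further by the fingers, past its latch (value of joint key_c above 0.0058 m and contact force between the fingers and key_c above 0.4 N), for 0.02 s.
At the end, for the whole second after the job is handed in: all four keys are up (each less than 1.5 mm in), and the can, ring, hammer and brush are within 15 mm of where they stood (value of joint each of key_a, key_b, key_c, key_d below 0.0015 m and distance of each of spray_can, pipe_ring, hammer, wire_brush from where it was at the start of the episode below 0.015 m); the robot touches nothing.
It fails at once if a key that was up is pushed in so far that it switches (5.5 mm) (value of joint any of key_a, key_b, key_d above 0.0055 m).
It fails at once if a bystander (can, ring, hammer, brush) is moved or lifted by more than 15 mm (distance of any of spray_can, pipe_ring, hammer, wire_brush from where it was at the start of the episode above 0.015 m).
It also fails if it takes over 48 s, if anything falls off the work surface, if the arm or the gripper's body presses on something with over 40 N, if the wrist force passes 120 N, or if a joint passes its speed limit or range.

## Working session

There is one attempt and no reset: what is moved stays moved. The work goes in short steps, Python scripts to look and compute and a shell command to move; the robot and the scene stay as the last step left them, time stands still between calls to the robot, and variables do not carry over. Pictures are saved under pics/ and viewed, about 8 in all and at most 12, crops included, and the job is handed in when it is done.

```bash
mkdir -p pics
python3 - <<'E'
from plant import ctrl
import cv2,numpy as np
s=ctrl.read_state();print(s['clock'],s['ee_pos'],np.round(s['ee_rot'],3).tolist(),s['force'],s['grip_width'])
for n in ['top','scene']:
    p=ctrl.get_image(n);cv2.imwrite(f'pics/{n}0.png',p['img'][:,:,::-1])
    for k in ['station','unit_a','key_a','spray_can','pipe_ring','hammer','wire_brush']:
        print(n,k,[(np.round(d['at'],3).tolist(),round(d['p'],2)) for d in ctrl.find_in(p,k)][:6])
E
```

```text
0.0 [ 0.24498859 -0.49198326  0.30192839] [[-0.0, 0.446, -0.895], [0.002, -0.895, -0.446], [-1.0, -0.002, -0.0]] [ 0.43262002 -0.18550977 -0.44641736] 0.09290119168564469
top station [([0.566, -0.018, 0.075], 0.58)]
top unit_a [([0.57, -0.001, 0.085], 0.9), ([0.557, 0.055, 0.08], 0.84), ([0.594, -0.113, 0.078], 0.63), ([0.583, -0.051, 0.081], 0.56), ([0.451, -0.026, 0.024], 0.32)]
top key_a [([0.569, -0.003, 0.096], 0.75), ([0.554, 0.056, 0.091], 0.74), ([0.598, -0.114, 0.099], 0.72), ([0.586, -0.061, 0.097], 0.68)]
top spray_can [([0.648, -0.244, 0.15], 0.94)]
top pipe_ring [([0.736, 0.052, 0.044], 0.81), ([0.649, -0.242, 0.149], 0.49)]
top hammer [([0.449, -0.025, 0.022], 0.81), ([0.57, 0.001, 0.084], 0.45)]
top wire_brush [([0.748, -0.098, 0.014], 0.62)]
scene station [([0.622, -0.022, 0.072], 0.81)]
scene unit_a [([0.608, -0.112, 0.084], 0.85), ([0.568, 0.056, 0.082], 0.7), ([0.582, -0.005, 0.079], 0.57), ([0.597, -0.06, 0.084], 0.54)]
scene key_a [([0.58, 0.002, 0.095], 0.5), ([0.594, -0.061, 0.096], 0.48)]
scene spray_can [([0.675, -0.252, 0.113], 0.78), ([0.754, -0.097, 0.02], 0.71)]
scene pipe_ring [([0.739, 0.055, 0.031], 0.64), ([0.61, -0.115, 0.085], 0.45)]
scene hammer [([0.454, -0.122, 0.026], 0.63)]
scene wire_brush [([0.755, -0.098, 0.022], 0.82)]
```

View pics/top0.png

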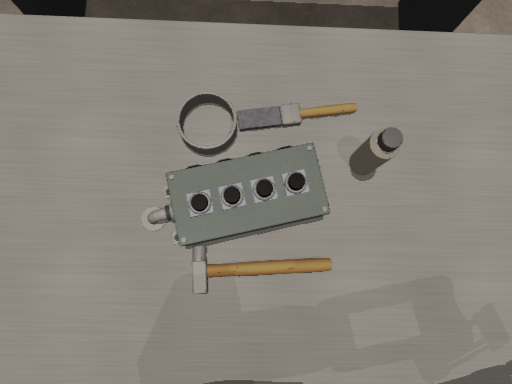

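View pics/scene0.png

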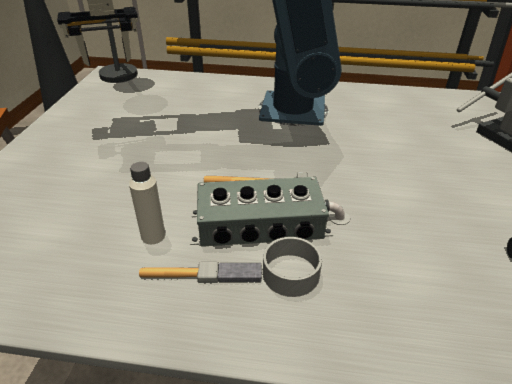

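The top view shows the conduit on the left, with caps at about (200,203), (232,195), (265,188) and (297,182). The can stands at the far end and the hammer on the robot's side. Next I'll refine the cap positions.

Run:
```python
from plant import ctrl
import cv2,numpy as np
p=ctrl.get_image('top');g=cv2.cvtColor(p['img'],cv2.COLOR_RGB2GRAY)
K,R,t=p['K'],p['R'],p['t'];C=-R.T@t
P=[]
for u,v in [(200,203),(232,195),(265,188),(297,182)]:
    w=g[v-11:v+12,u-11:u+12]; m=(w<45).astype(np.uint8)
    n,l,st,ce=cv2.connectedComponentsWithStats(m); i=1+np.argmax(st[1:,4]); x=ce[i]+[u-11,v-11]
    d=R.T@np.linalg.inv(K)@[x[0],x[1],1]; X=C+d*(.094-C[2])/d[2]; P.append(X[:2]); print(x,st[i],X)
P=np.array(P); s=np.array([87,29,-29,-87])/1000
b=(s@P)/(s@s); c=P.mean(0); print('dir',b,'|b|',np.hypot(*b),'yaw',np.arctan2(-b[0],b[1]),'centre',c)
b/=np.hypot(*b); print(c+np.outer(s,b)); print(C)
```

```text
[199.21428571 202.23333333] [  2   2  17  17 210] [0.5547451  0.05247059 0.094     ]
[231.75829384 195.01421801] [  3   3  16  17 211] [ 0.56872208 -0.00307616  0.094     ]
[264.09859155 187.96244131] [  3   3  16  17 213] [ 0.58256057 -0.05893386  0.094     ]
[296.02283105 181.14611872] [  2   2  17  17 219] [ 0.59612336 -0.11472117  0.094     ]
dir [-0.23788491  0.96109135] |b| 0.9900938446988146 yaw 0.24263885507348756 centre [ 0.57553778 -0.03106515]
[[ 0.55463472  0.05338639]
 [ 0.56857009 -0.00291464]
 [ 0.58250546 -0.05921566]
 [ 0.59644084 -0.11551669]]
[ 0.46149334 -0.02880497  0.83819049]
```

```bash
python3 -m pendant '[0,0.5,0,1,1, 0.5,1,0,1,1, 0.5,1,0,1,1, 0.5,1,0,1,1, 0.5,1,0,1,1, 0.5,1,0,1,1, 0.5,1,0,1,1, 0.5,1,0,1,1, 0.5,1,0,1,1, 0.5,0.5,0,1,1, 0.5,0,0,1,1, 0,0,0,1,1, 0,0,0,1,1, 0,0,0,1,1, 0,0,0,1,1, 0,0,0,1,1, 0,0,0,1,1]'
```

```text
clock: 2.98
ee_pos: [0.5287, 0.0148, 0.3028]
ee_rot: [[0.0, 0.968, 0.251], [0.0, 0.251, -0.968], [-1.0, 0.0, -0.0]]
force: [-0.4, 0.2, -0.8]
grip_width: 0.0004
```

```bash
python3 -m pendant '[0.43,0.64,0,0,1, 0,0,-0.8,0,1, 0,0,-0.6,0,1, 0,0,0,0,1, 0,0,0,0,1]'
python3 - <<'E'
from plant import ctrl
import cv2,numpy as np
s=ctrl.read_state();p=ctrl.get_image('wrist');im=p['img'].copy()
H=p['hand_eye'];K=p['K'];print(np.round(H,3).tolist())
T=np.eye(4);T[:3,:3]=s['ee_rot'];T[:3,3]=s['ee_pos'];M=np.linalg.inv(T@H)
for x in [[.5546,.0534],[.5686,-.0029],[.5825,-.0592]]:
    q=M@[*x,.097,1];z=K@(q[:3]/q[2]);print(z[:2],q[2])
    if q[2]>0: cv2.circle(im,tuple(int(a) for a in z[:2]),4,(255,0,0),1)
cv2.imwrite('pics/w1.png',im[:,:,::-1])
p=ctrl.get_image('scene');cv2.imwrite('pics/s1.png',cv2.resize(p['img'][150:270,170:370,::-1],(800,480),interpolation=cv2.INTER_CUBIC))
E
```

```text
clock: 3.6
ee_pos: [0.5553, 0.0531, 0.2201]
ee_rot: [[0.002, 0.969, 0.248], [-0.0, 0.248, -0.969], [-1.0, 0.002, 0.001]]
force: [0.5, -0.1, 0.3]
grip_width: 0.0003
[[0.001, -0.287, 0.958, -0.082], [1.0, -0.001, -0.001, -0.0], [0.001, 0.958, 0.287, -0.08], [0.0, 0.0, 0.0, 1.0]]
[255.412943   218.11781974] 0.21894697284667158
[254.95071032 292.40820358] 0.23562573140239304
[254.42556067 356.85097085] 0.25229728322309364
```

View pics/w1.png

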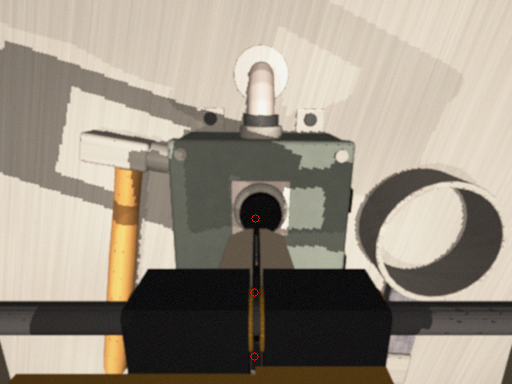

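View pics/s1.png

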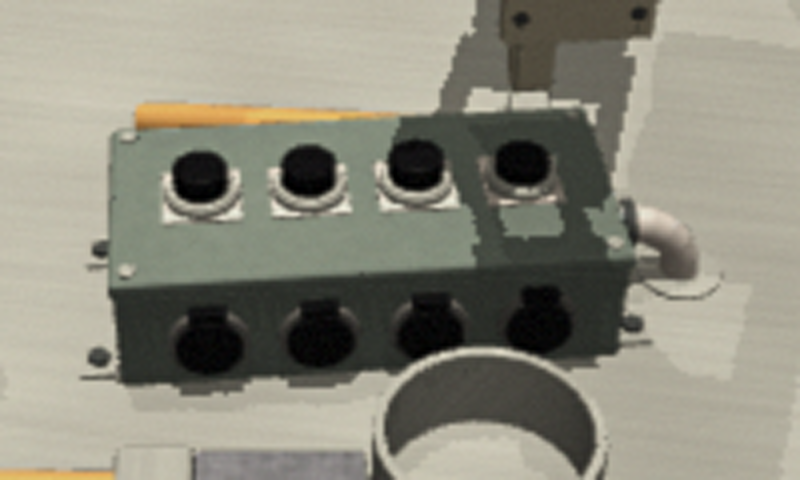

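The wrist view shows the first cap at about (260,213) against a predicted (255,218), so the error is about 2 mm. I'll correct for that and go down.

```bash
python3 -m pendant '[0.02,0.04,-0.3,0,1, 0,0,-0.25,0,1, 0,0,0,0,1, 0,0,0,0,1]'; python3 -m pendant '[0,0,-0.03,0,1, 0,0,0,0,1]';python3 -m pendant '[0,0,-0.02,0,1, 0,0,0,0,1]'
```

```text
clock: 4.2
ee_pos: [0.556, 0.0555, 0.1863]
ee_rot: [[0.001, 0.969, 0.248], [-0.0, 0.248, -0.969], [-1.0, 0.001, 0.0]]
force: [-0.0, -0.2, 0.0]
grip_width: 0.0005
clock: 4.45
ee_pos: [0.5558, 0.0556, 0.1842]
ee_rot: [[0.0, 0.969, 0.248], [-0.0, 0.248, -0.969], [-1.0, 0.0, 0.0]]
force: [0.3, -0.4, -1.1]
grip_width: 0.0007
clock: 4.7
ee_pos: [0.5556, 0.0556, 0.1827]
ee_rot: [[-0.0, 0.969, 0.248], [0.0, 0.248, -0.969], [-1.0, -0.0, -0.0]]
force: [-0.8, 0.5, 0.4]
grip_width: 0.0002
```

```bash
for i in 1; do python3 -m pendant '[0,0,-0.017,0,1, 0,0,0,0,1]' | grep -E 'pos|force'; python3 -m pendant '[0,0,-0.017,0,1, 0,0,0,0,1]'| grep -E 'pos|force'; done
```

```text
ee_pos: [0.5556, 0.0556, 0.1816]
force: [0.1, 0.0, 0.3]
ee_pos: [0.5556, 0.0556, 0.1806]
force: [0.7, 0.5, 0.3]
```

```bash
python3 -m pendant '[0,0,-0.017,0,1, 0,0,0,0,1]' | grep -E 'pos|force'
```

```text
ee_pos: [0.5556, 0.0556, 0.1796]
force: [0.4, 0.4, -0.6]
```

```bash
python3 -m pendant '[0,0,-0.017,0,1, 0,0,0,0,1]' | grep -E 'pos|force'
```

```text
ee_pos: [0.5556, 0.0556, 0.1786]
force: [-0.6, -0.2, 0.8]
```

```bash
python3 -m pendant '[0,0,-0.017,0,1, 0,0,0,0,1]' | grep -E 'pos|force'
```

```text
ee_pos: [0.5556, 0.0557, 0.1775]
force: [0.5, 0.2, 0.2]
```

```bash
python3 -m pendant '[0,0,-0.017,0,1, 0,0,0,0,1]' | grep -E 'pos|force'
```

```text
ee_pos: [0.5558, 0.0556, 0.1768]
force: [0.3, -0.9, 1.8]
```

```bash
python3 -m pendant '[0,0,0,0,1]' | grep -E 'pos|force'; python3 -m pendant '[0,0,-0.01,0,1, 0,0,0,0,1]' | grep -E 'pos|force'; python3 -m pendant '[0,0,0,0,1]' | grep -E 'pos|force'
```

```text
ee_pos: [0.5558, 0.0556, 0.1768]
force: [0.0, -0.3, 1.8]
ee_pos: [0.5558, 0.0556, 0.1764]
force: [-1.4, 0.5, 5.6]
ee_pos: [0.5557, 0.0556, 0.1764]
force: [-1.6, -0.7, 4.7]
```

Key 1 (the conduit end) is firm: the force rises from 1.8 to about 5 N in 0.4 mm, at the latched height. Next is key 2.

```bash
python3 -m pendant '[0,0,0.33,0,1, 0.23,-0.94,0,0,1, 0,0,0,0,1, 0,0,-0.2,0,1, 0,0,0,0,1]' | grep -E 'pos|force'; python3 -m pendant '[0,0,-0.025,0,1, 0,0,0,0,1]' | grep -E 'pos|force'; python3 -m pendant '[0,0,-0.017,0,1, 0,0,0,0,1]' | grep -E 'pos|force'
```

```text
ee_pos: [0.5683, 0.0002, 0.1821]
force: [0.3, 0.2, -0.2]
ee_pos: [0.5693, -0.0001, 0.1822]
force: [-0.2, -0.2, -0.3]
ee_pos: [0.5695, -0.0006, 0.1815]
force: [-0.2, -0.0, 0.2]
```

```bash
python3 -m pendant '[0,0,-0.017,0,1, 0,0,0,0,1]' | grep -E 'pos|force'; python3 -m pendant '[0,0,0,0,1]' | grep -E 'pos|force'
```

```text
ee_pos: [0.5696, -0.0007, 0.1805]
force: [-0.4, 0.6, 2.5]
ee_pos: [0.5696, -0.0007, 0.1805]
force: [-0.4, 0.4, 2.4]
```

```bash
python3 -m pendant '[0,0,-0.012,0,1, 0,0,0,0,1]' | grep -E 'pos|force'; python3 -m pendant '[0,0,0.25,0,1, 0.23,-0.94,0,0,1, 0,0,0,0,1, 0,0,-0.2,0,1, 0,0,0,0,1, 0,0,0,0,1]' | grep -E 'pos|force'
```

```text
ee_pos: [0.5695, -0.0007, 0.1799]
force: [-1.1, 1.6, 4.7]
ee_pos: [0.5828, -0.0562, 0.1822]
force: [0.0, 0.0, 1.0]
```

```bash
python3 -m pendant '[0,0,-0.02,0,1, 0,0,0,0,1]' | grep -E 'pos|force'; python3 -m pendant '[0,0,-0.012,0,1, 0,0,0,0,1]' | grep -E 'pos|force'; python3 -m pendant '[0,0,0,0,1]' | grep -E 'pos|force'
```

```text
ee_pos: [0.5832, -0.0567, 0.1815]
force: [0.8, -0.3, -0.7]
ee_pos: [0.5832, -0.0568, 0.1808]
force: [-0.4, 2.1, 2.4]
ee_pos: [0.5833, -0.057, 0.1808]
force: [-0.2, 2.0, 3.4]
```

Key 3 gives contact at the up height. Next is key 4.

```bash
python3 -m pendant '[0,0,0.25,0,1, 0.23,-0.94,0,0,1, 0,0,0,0,1, 0,0,-0.2,0,1, 0,0,0,0,1, 0,0,0,0,1]' | grep -E 'pos|force'; python3 -m pendant '[0,0,-0.02,0,1, 0,0,0,0,1]' | grep -E 'pos|force';python3 -m pendant '[0,0,-0.015,0,1, 0,0,0,0,1]' | grep -E 'pos|force'; python3 -m pendant '[0,0,0,0,1]'
```

```text
ee_pos: [0.5968, -0.1127, 0.1834]
force: [0.0, 0.4, 0.1]
ee_pos: [0.5971, -0.1132, 0.1825]
force: [0.5, 0.3, -0.1]
ee_pos: [0.5971, -0.1135, 0.1815]
force: [-0.9, 1.4, -0.1]
clock: 11.2
ee_pos: [0.5971, -0.1136, 0.1816]
ee_rot: [[0.0, 0.969, 0.248], [-0.0, 0.248, -0.969], [-1.0, 0.0, 0.0]]
force: [-0.9, -0.7, -0.2]
grip_width: 0.0008
```

```bash
python3 -m pendant '[0,0,-0.015,0,1, 0,0,0,0,1]' | grep -E 'pos|force'; python3 -m pendant '[0,0,0,0,1]' | grep -E 'pos|force'
```

```text
ee_pos: [0.5971, -0.1136, 0.1809]
force: [-0.9, 1.1, 2.1]
ee_pos: [0.5971, -0.1136, 0.1809]
force: [-1.0, -0.5, 2.0]
```

All four keys have been felt, and keys 2, 3 and 4 are up. Back to key 1, stopping just above the latched cap.

```bash
python3 -m pendant '[0,0,0.33,0,1, -0.23,0.94,0,0,1, -0.23,0.94,0,0,1, -0.23,0.94,0,0,1, 0,0,0,0,1, 0,0,-0.36,0,1, 0,0,0,0,1, 0,0,0,0,1]' | grep -E 'pos|force'
```

```text
ee_pos: [0.556, 0.0548, 0.1791]
force: [1.5, -0.3, 0.3]
```

```bash
python3 -m pendant '[0,0,-0.04,0,1, 0,0,-0.04,0,1, 0,0,0,0,1]' | grep -E 'pos|force'; python3 -m pendant '[0,0,-0.01,0,1, 0,0,0,0,1]' | grep -E 'pos|force'
```

```text
ee_pos: [0.5561, 0.0551, 0.175]
force: [-1.5, -0.4, 5.6]
ee_pos: [0.5561, 0.0551, 0.1746]
force: [-1.4, -1.6, 5.2]
```

```bash
python3 -m pendant '[0,0,-0.015,0,1, 0,0,-0.01,0,1, 0,0,0,0,1]' | grep -E 'pos|force'; python3 -m pendant '[0,0,0.1,0,1, 0,0,0.5,0,1, 0,0,1,0,1, 0,0,0,0,1]' | grep -E 'pos|force'
```

```text
ee_pos: [0.5562, 0.0551, 0.1734]
force: [-2.7, -1.6, 8.4]
ee_pos: [0.558, 0.0555, 0.273]
force: [-0.1, -1.2, 0.4]
```

The key reached its stop at 8.4 N and was released. I'll back off and check.

```bash
python3 -m pendant '[-0.5,0,0.5,0,1, -1,0,0,0,1, -1,0,0,0,1, 0,0,0,0,1,0,0,0,0,1]' | grep -E 'clock|pos|force'
python3 - <<'E'
from plant import ctrl
import cv2,numpy as np
p=ctrl.get_image('scene');a=p['img'][165:235,190:350,::-1]
b=cv2.imread('pics/scene0.png')[165:235,190:350]
cv2.imwrite('pics/cmp.png',cv2.resize(np.vstack([b,a]),(640,560),interpolation=cv2.INTER_CUBIC))
for k in ['key_a','spray_can','pipe_ring','hammer','wire_brush']:
    print(k,[(np.round(d['at'],3).tolist(),round(d['p'],2)) for d in ctrl.find_in(p,k)][:4])
E
```

```text
clock: 14.7
ee_pos: [0.4061, 0.0556, 0.298]
force: [0.5, -0.7, -0.4]
key_a [([0.608, -0.115, 0.1], 0.66), ([0.565, 0.053, 0.093], 0.61), ([0.597, -0.062, 0.095], 0.55), ([0.577, -0.001, 0.097], 0.54)]
spray_can [([0.675, -0.251, 0.11], 0.61)]
pipe_ring [([0.671, -0.252, 0.112], 0.73), ([0.737, 0.055, 0.03], 0.69)]
hammer [([0.451, -0.12, 0.025], 0.59), ([0.572, 0.056, 0.082], 0.41)]
wire_brush [([0.756, -0.096, 0.02], 0.9), ([0.737, 0.056, 0.032], 0.62)]
```

View pics/cmp.png

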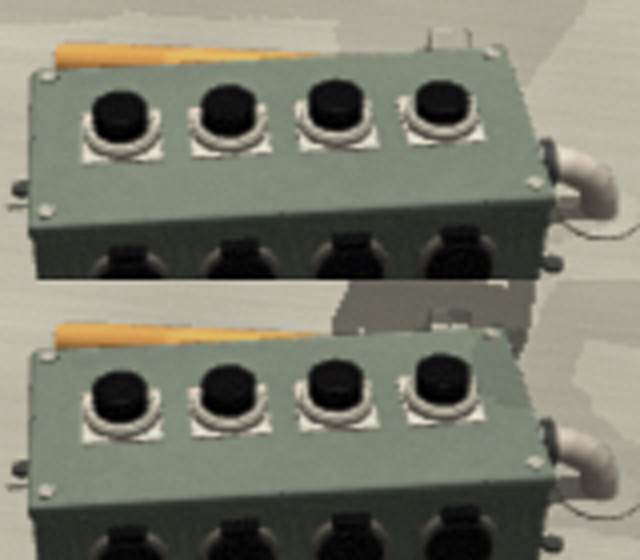

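In the comparison, the conduit-end cap's top edge rises from row 80 to row 73 (353 − 280), level with the others. The other three caps are unchanged.

```bash
python3 -c "
from plant import ctrl
print(ctrl.close_job())"
```

```text
the job is handed in; nothing more can be done
None
```

I found the latched key at the conduit end, pressed it to its stop and let it go; it sprang back up. All four keys now look up, and the job is handed in. It took about 15 s of robot time.

- **Taps:** I tapped the keys in order from the conduit end with closed fingertips. Key 1 was firm at the latched height. Keys 2, 3 and 4 touched at the up height and were pressed in less than 1 mm.
- **Press:** I pressed key 1 about 3.3 mm further, to about 8.4 N at its stop, then released it.
- **Last checks:** The before and after pictures show key 1's cap raised level with the rest and the other three unchanged. The can, ring, hammer and brush were found within 4 mm of where they started. The robot is clear and touching nothing.
- **Readings that disagreed:** The force reading is noisy by about 0.5–1 N. Key 1's tap read up to 5.6 N, slightly over its 5 N firm limit, but it was still latched afterwards. Key 2's last tap read 4.7 N, over the 4 N that never switches a key. It had moved only about 0.7 mm, so it did not switch.

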